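Shut and latch the tilting tin bin

TASK

Gently push the leaning tin bin of amber glass back upright against its shelf, then push its loose red latch arm round with one finger until it lies flat across the front of that bin. Push only, do not grip or force anything, leave the loose pieces on the bench where they are, and take the hand away at the end.

Things in the scene. Friction and masses are not known exactly. Their poses are not given: they have to be found in the camera images.
- rack: Galvanized steel shelf fixed to the bench, 170 mm deep, 370 wide; it may stand turned. Origin: centre of its underside, on the bench; x points to its back (away from the robot), y to its left, z up. Carries two tin bins: the tilting one (amber glass) centred at y = -80 mm and a fixed shut one (blue glass) at y = +100 mm. The front faces of upright bins lie at x = -55 mm, rims at z = 150 mm.
- bin (a joint): Lean of the tilting bin, rad: 0 = upright at its stop, positive = its top leans to the shelf's -x (towards the robot). It turns about its lower front edge, along the shelf's y, at x = -55, z = 15 mm in the shelf's frame. Stiff hinge: it stays where it is left; pushing near the rim takes about 2 to 5 N.
- bin_lip (a point): Middle of the tilting bin's front rim, on the outer face, 135 mm from the hinge (z = 150 mm when upright). The bin is 110 mm deep, 130 wide, 136 high, walls 4 mm. x and z turn with the bin; y lies along the rim.
- latch (a joint): Angle of the loose red latch arm, rad: 0 = fully home at its stop, pointing to the shelf's -y, flat across the amber bin's front, 4 mm off it; pi/2 = pointing to the shelf's -x (towards the robot); more = on over to +y. Turns about a vertical post, stays where left; pushing it 70 mm from the pivot takes 1 to 2 N. While the bin leans, the arm would strike the bin's side.
- latch_pivot (a point): On the vertical axis of the loose latch, mid-height of its arm: x = -63, y = +10, z = 150 mm in the shelf's frame. The arm is a flat red bar from this axis along the point's -y: 95 mm long, 8 thick, 30 high (z 135 to 165 mm), nothing below it but the 12 mm post at the axis.
- latch_tip (a point): Middle of the loose latch arm's free end, 95 mm from the pivot axis, z = 150 mm.
- shut_bin (a point): Middle of the front rim of the fixed shut neighbour bin (blue glass, same size), x = -55, y = +100, z = 150 mm in the shelf's frame. Its own fixed red arm, top at 165 mm, already lies across its front from a post at y = +177 mm. It does not move and is no part of the job.
- marble_cube: Loose green marble cube, 40 mm, stands on the bench in front of the shelf; origin under its centre. Not to be moved.
- amber_chunk: Loose amber smalti chunk, 46 x 36 x 30 mm high; origin under its centre. Not to be moved.
- ceramic_tile: Loose blue ceramic tile, 50 x 50 x 9 mm; origin under its centre. Not to be moved.
- tweezer_case: Loose black plastic tweezer case, 150 (x) x 30 x 18 mm; origin under its centre. Not to be moved.
- nipper: Loose steel tile nipper with red handles, 205 (x) x 64 x 18 mm, handles to its -x; origin on the bench under the handles, about 3 mm short of mid-length. Not to be moved.
- jar: Loose jar, 66 mm diameter, 90 mm high; origin under its centre. Not to be moved.

How it is judged:
By the outcome, as a careful person would: the job done as asked, in the order asked, and still so for the second after the job is handed in, with the robot touching nothing.
It also fails if it takes over 51 s, if anything falls off the work surface, if the arm or the gripper's body presses on something with over 40 N, if the wrist force passes 120 N, or if a joint passes its speed limit or range.

ROBOT

A 7-joint arm with a two-finger parallel gripper is mounted at the origin on the work surface. World frame = base frame: x ahead of the robot, y to its left, z up, the work surface at z = 0. Lengths are in m, angles in rad, forces in N, time in s.
With the tool pointing down it reaches from about 0.35 to 0.9 m from the base axis. Payload 8.1 kg.
Tool frame: the origin (TCP) lies midway between the tips of the shut fingers; the grasp point (between the pads) lies 19 mm behind it; z points along the fingers, y is the line along which they close (so a half turn about z gives the same grasp; the last joint's range is limited). The gripper opens to 85 mm and grips with 20 to 120 N. Pads are 22 mm wide; open, the fingers measure 114 mm over their backs; the gripper's body (76 mm by 85 mm) begins 54 mm behind the grasp point. The pads swing forward as they close: fully open they stand 13 mm farther back than shut.
Start: joints at [-0.103, 0.434, 0.025, 1.573, -0.012, 1.134, -0.075], TCP at [0.625, -0, 0.207] pointing down, gripper open.
Joint ranges: [-2.62, 2.62], [-0.44, 2.09], [-1.27, 1.32], [0.08, 2.57], [-1.32, 4.46], [0.12, 2], [-2.74, 2.74]. Speed limits (rad/s): [2.22, 2.22, 3.01, 3.01, 3.14, 3.14, 3.14].

INTERFACE

Orientations are given as a unit quaternion [x, y, z, w].
In Python, from cell import env gives the robot as it stands. Calls block until the motion is done:
- env.goto(position, orientation): joint-space move of the TCP to a pose.
- env.move_straight(position, attitude=None, rate=0.15): straight line of the TCP; attitude=None keeps the orientation; rate is the mean speed in m/s.
- env.set_joints(angles): joint-space move.
- env.ungrasp() and env.close(): open the fingers fully, or close them until they stop; the grip force is fixed at half the most.
- env.sleep(seconds).
- env.ik(position, orientation): joint angles nearest the present ones, or None.
- env.read_state(): the state.
- env.grab_frame(name): name is "scene" or "side" or "wrist"; returns the picture (420x560x3 uint8, red, green, blue); there is no depth.
- env.camera_params(name): a dict with "K" (3x3 intrinsics, pixels), "k1" (the pictures are not rectified: a ray, as slopes to the right and down, at radius r is drawn at 1 + k1 r^2 times it, then the intrinsics apply), "rvec" (rotation vector, rad) and "tvec" (3), from world to camera coordinates, as OpenCV has them. Camera axes: x right, y down, z forward; pixel columns grow to the right and rows downward; lengths in m; the calibration is good to about 2 mm. A picture is of the moment at which its call begins: read the wrist's pose just before it. camera_params takes no time and is no camera call; for the wrist camera it gives the pose at the moment of the call.
A pose or a line that the arm cannot do raises env.PlanningError and nothing moves.
- env.hand_in(): hands the job in; it is judged then, once.
Trained networks look in the newest picture that a camera, given by its name, has taken for a name from the list of things; names that differ only in an ending like _2 or _b are one class to them, and where a whole thing is asked for, a point or a joint stands for the part that bears it (a point fixed in the world has none). Each returns a list of dicts, best first, with "p" (0 to 1); they miss things now and then, are a little off and sometimes report something else, mostly with a low value. They report only what shows in the picture. A call takes as long as a camera call.
- env.masks_of(camera, target): "pixels" (420x560 bool, what is visible of it) and "point" ([column, row] as shares, 0 to 1, of the picture: columns of its width, rows of its height, amid what is visible of it).
- env.place_of(camera, target): "point" ([column, row] as shares, 0 to 1, of the picture: columns of its width, rows of its height: a listed point, or the origin of a listed thing).
The state is a dict: "time_s": time; "joint_pos": joint angles; "qd": joint speeds; "tau": joint torques, N m; "eef_pos": TCP position; "orientation": TCP orientation; "contact_force": force on the tool from outside, world axes, zero at the start; "torque": the same for the moment, N m; "grip_width": finger opening in m; "grasp_force": force on a finger pad.
Only numpy, scipy, OpenCV 4.12 (cv2) and the standard library are available. Lean on these libraries where they do the work, as an engineer would, in place of code of your own. Each camera call takes 0.05 s, during which the arm holds its last target. There are 200 camera calls.

## Working session

There is one attempt and no reset: what is moved stays moved. The work goes in short steps, each a Python script; the robot and the scene stay as the last script left them, time stands still between calls to the robot, and variables do not carry over. Pictures are saved under pics/ and viewed, at most 10 in all, crops included, and the job is handed in when it is done.

```bash
mkdir -p pics; ls; cat > h.py <<'E'
from cell import env
import numpy as np, cv2
def snap(n,f):
    im=env.grab_frame(n); cv2.imwrite('pics/'+f,im[:,:,::-1]); return im
E
python3 - <<'E'
from h import *
for c in ['scene','side']:
    snap(c,c+'0.png'); p=env.camera_params(c); print(c,p)
    for t in ['rack','bin_lip','latch_pivot','latch_tip','shut_bin','marble_cube','amber_chunk','ceramic_tile','tweezer_case','nipper','jar']:
        print(t,[(round(d['p'],2),np.round(np.array(d['point'])*[560,420],1).tolist()) for d in env.place_of(c,t)[:2]])
print(env.read_state())
E
```

```text
pics
scene {'K': array([[466.26998134,   0.        , 274.00711797],
       [  0.        , 466.26998134, 211.01202494],
       [  0.        ,   0.        ,   1.        ]]), 'k1': -0.10125479848859388, 'rvec': array([ 2.28110733,  0.41324599, -0.1699496 ]), 'tvec': array([-0.55387672, -0.02988132,  1.17720292])}
rack [(0.63, [308.6, 253.5])]
bin_lip [(0.69, [252.3, 230.4]), (0.37, [203.9, 245.1])]
latch_pivot [(0.91, [283.2, 196.6])]
latch_tip [(0.63, [237.7, 191.8])]
shut_bin [(0.89, [289.8, 173.8])]
marble_cube [(0.72, [207.0, 246.1]), (0.59, [215.3, 220.4])]
amber_chunk [(0.54, [204.8, 244.3])]
ceramic_tile [(0.72, [201.8, 289.9]), (0.65, [288.2, 169.4])]
tweezer_case [(0.51, [282.0, 356.0]), (0.21, [236.7, 190.2])]
nipper [(0.66, [280.8, 354.4])]
jar [(0.92, [221.9, 185.6])]
side {'K': array([[519.39327077,   0.        , 284.61437327],
       [  0.        , 519.39327077, 210.52886292],
       [  0.        ,   0.        ,   1.        ]]), 'k1': -0.05446371756438304, 'rvec': array([ 0.04451325, -2.78370624,  1.38420491]), 'tvec': array([0.5992326 , 0.07658393, 1.44215112])}
rack [(0.
[... 492 characters left out ...]
43448864,  0.02499388,  1.57319196, -0.01161727,
        1.13399744, -0.0751159 ]), 'qd': array([-1.98548066e-04, -8.50542809e-04, -1.23766027e-03,  1.14433312e-03,
       -2.56934420e-04, -1.00047147e-05,  4.75936753e-04]), 'tau': array([ 1.97680829e-04, -6.70305920e+01,  1.02356270e+00, -3.16565430e+01,
        1.53725938e-02,  2.39195091e-03,  6.70489371e-06]), 'eef_pos': array([ 6.25019607e-01, -1.84911139e-05,  2.07032942e-01]), 'orientation': array([7.07144024e-01, 7.07069536e-01, 2.47884126e-05, 1.69697664e-05]), 'contact_force': array([0.16808881, 0.65843816, 0.18290419]), 'torque': array([-0.06432139, -0.04173729,  0.00214043]), 'grasp_force': 0.0, 'grip_width': 0.08560359350185007}
```

View pics/scene0.png

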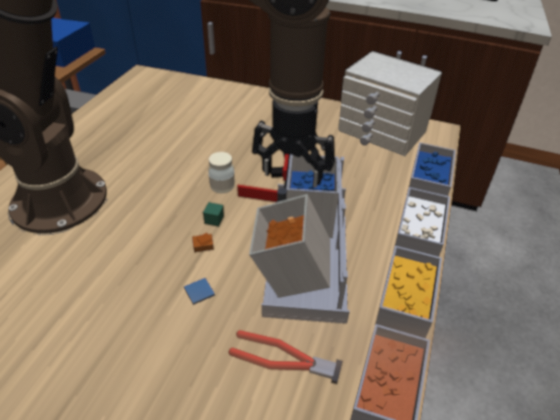

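View pics/side0.png

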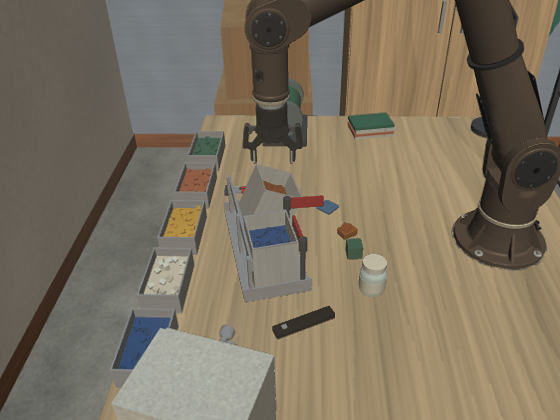

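```bash
cat >> h.py <<'E'
def proj(c,P,prm=None):
    p=prm or env.camera_params(c)
    return cv2.projectPoints(np.atleast_2d(np.asarray(P,float)),p['rvec'],p['tvec'],p['K'],np.array([p['k1'],0,0,0,0]))[0][:,0]
def ray(c,uv):
    p=env.camera_params(c); R=cv2.Rodrigues(p['rvec'])[0]
    d=cv2.undistortPoints(np.array([[uv]],float),p['K'],np.array([p['k1'],0,0,0,0]))[0,0]
    return -R.T@p['tvec'],R.T@np.array([d[0],d[1],1])
def onz(c,uv,z):
    o,d=ray(c,uv); return o+d*(z-o[2])/d[2]
def rackpts(q):
    x,y,w,b,l=q
    loc=dict(rack=[0,0,0],latch_pivot=[-.063,.01,.15],shut_bin=[-.055,.1,.15],
     bin_lip=[-.055-.135*np.sin(b),-.08,.015+.135*np.cos(b)],
     latch_tip=[-.063-.095*np.sin(l),.01-.095*np.cos(l),.15],
     cfr=[-.085,-.185,0],cbr=[.085,-.185,0],cfl=[-.085,.185,0],cbl=[.085,.185,0])
    R=np.array([[np.cos(w),-np.sin(w),0],[np.sin(w),np.cos(w),0],[0,0,1]])
    return {k:R@np.array(v)+[x,y,0] for k,v in loc.items()}
E
cat > fit.py <<'E'
from h import *
from scipy.optimize import least_squares
obs={'scene':dict(bin_lip=(252.3,230.4),latch_pivot=(283.2,196.6),latch_tip=(237.7,191.8),shut_bin=(289.8,173.8),rack=(308.6,253.5),cfr=(264,311),cbr=(347,318)),
'side':dict(bin_lip=(298,188.7),latch_pivot=(287.4,203.4),latch_tip=(321.5,200.2),shut_bin=(292.8,224.6),rack=(261.7,249.5),cfl=(310,291),cbl=(240,297))}
prm={c:env.camera_params(c) for c in obs}
def f(q):
    P=rackpts(q); return np.concatenate([(proj(c,[P[k] for k in o],prm[c])-np.array(list(o.values()))).ravel() for c,o in obs.items()])
s=least_squares(f,[.7,0,0,.4,1.6],loss='soft_l1',f_scale=2,x_scale=[.1,.1,.3,.3,.3])
print(s.x); r=f(s.x).reshape(-1,2).round(1); i=0
for c,o in obs.items():
    for k in o: print(c,k,r[i]); i+=1
for k,v in rackpts(s.x).items(): print(k,v.round(4))
for n,a,b,z in [('cube',(214,214),(355,246),.03),('jar',(221,183),(373,278),.045),('chunk',(203,241),(347,231),.02),('tile',(200,290),(327,207),.005),('case',None,(304,321),.015)]:
    print(n,a and onz('scene',a,z).round(3),onz('side',b,z).round(3))
E
python3 fit.py
```

```text
[0.65475576 0.05757968 0.25043544 0.47355788 1.60967761]
scene bin_lip [-0.3 -0.8]
scene latch_pivot [ 0.4 -0.5]
scene latch_tip [ 0.8 -0.2]
scene shut_bin [ 1.  -3.8]
scene rack [ 0.8 -2.1]
scene cfr [-1.9  4.9]
scene cbr [0.8 5.6]
side bin_lip [ 0.4 -2.6]
side latch_pivot [-1.2 -0.1]
side latch_tip [ 0.7 -1. ]
side shut_bin [-2.   0.5]
side rack [ 2. -1.]
side cfl [0.5 0.1]
side cbl [3.  5.4]
rack [0.6548 0.0576 0.    ]
latch_pivot [0.5912 0.0517 0.15  ]
shut_bin [0.5767 0.1408 0.15  ]
bin_lip [ 0.5617 -0.0488  0.1351]
latch_tip [0.4984 0.0317 0.15  ]
cfr [ 0.6183 -0.1427  0.    ]
cbr [ 0.783  -0.1006  0.    ]
cfl [0.5266 0.2157 0.    ]
cbl [0.6913 0.2579 0.    ]
cube [0.415 0.065 0.03 ] [0.409 0.077 0.03 ]
jar [0.39  0.159 0.045] [0.375 0.212 0.045]
chunk [ 0.426 -0.015  0.02 ] [0.425 0.002 0.02 ]
tile [ 0.476 -0.132  0.005] [ 0.477 -0.129  0.005]
case None [0.542 0.326 0.015]
```

```bash
cat > ov.py <<'E'
from h import *
import sys
def ov(q,boxes,files,out):
    ims=[]
    for c,(x0,y0,x1,y1),f in zip(['scene','side'],boxes,files):
        im=cv2.imread('pics/'+f)[y0:y1,x0:x1]; s=4
        im=cv2.resize(im,None,fx=s,fy=s,interpolation=cv2.INTER_CUBIC); P=rackpts(q)
        for k,v in P.items():
            u=(proj(c,v)[0]-[x0,y0]+.5)*s
            cv2.circle(im,tuple(int(t) for t in u),3,(0,255,0),1)
        for i in range(0,x1-x0,20): cv2.putText(im,str(x0+i),(i*s,8),0,.3,(0,0,0),1)
        for i in range(20,y1-y0,20): cv2.putText(im,str(y0+i),(0,i*s),0,.3,(0,0,0),1)
        ims.append(im[:600])
    h=max(i.shape[0] for i in ims); ims=[cv2.copyMakeBorder(i,0,h-i.shape[0],0,0,0) for i in ims]
    o=np.hstack(ims); print(o.shape); cv2.imwrite('pics/'+out,o)
if __name__=='__main__':
    ov([0.65475576,0.05757968,0.25043544,0.47355788,1.60967761],[(235,175,335,325) if 0 else (230,175,330,325),(225,160,325,300)],['scene0.png','side0.png'],'ov0.png')
E
python3 ov.py
```

```text
(600, 800, 3)
```

View pics/ov0.png

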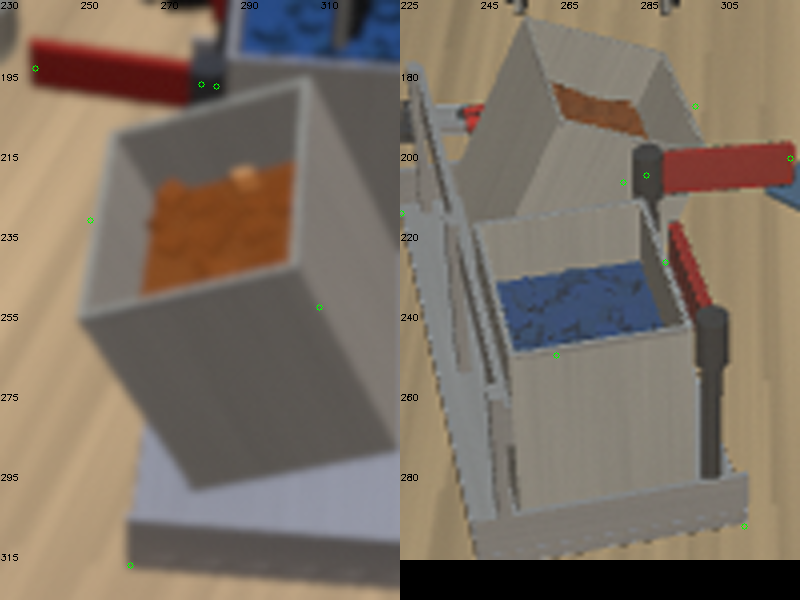

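```bash
sed -i "s/^obs=.*/obs={'scene':dict(bin_lip=(253.3,230.7),latch_pivot=(282,196),latch_tip=(237.8,191.5),cfr=(261.7,316.5),cbr=(347,319)),/; s/^'side':.*/'side':dict(bin_lip=(298,188.7),latch_pivot=(286.8,203.2),latch_tip=(323,200),shut_bin=(291.2,225.2),cfl=(311.3,290.3),cbl=(244,299))}/" fit.py; python3 fit.py
```

```text
[0.65312212 0.05715211 0.25641807 0.45344359 1.63468796]
scene bin_lip [-0.7 -1.2]
scene latch_pivot [0.7 0.1]
scene latch_tip [ 0.  -0.4]
scene cfr [ 0.1 -0.4]
scene cbr [0.5 4.3]
side bin_lip [-0.1 -3. ]
side latch_pivot [ 0. -0.]
side latch_tip [ 0.  -0.6]
side shut_bin [ 0.5 -0.3]
side cfl [0.2 0.5]
side cbl [0.1 3.4]
rack [0.6531 0.0572 0.    ]
latch_pivot [0.5896 0.0508 0.15  ]
shut_bin [0.5746 0.1399 0.15  ]
bin_lip [ 0.563  -0.0492  0.1364]
latch_tip [0.4964 0.0327 0.15  ]
cfr [ 0.6178 -0.1434  0.    ]
cbr [ 0.7823 -0.1002  0.    ]
cfl [0.524  0.2145 0.    ]
cbl [0.6884 0.2577 0.    ]
cube [0.415 0.065 0.03 ] [0.409 0.077 0.03 ]
jar [0.39  0.159 0.045] [0.375 0.212 0.045]
chunk [ 0.426 -0.015  0.02 ] [0.425 0.002 0.02 ]
tile [ 0.476 -0.132  0.005] [ 0.477 -0.129  0.005]
case None [0.542 0.326 0.015]
```

```bash
cat >> h.py <<'E'
from scipy.spatial.transform import Rotation as Ro
RX,RY,W=.6531,.0572,.2564
c_,s_=np.cos(W),np.sin(W)
L=lambda x,y,z: np.array([RX+c_*x-s_*y,RY+s_*x+c_*y,z])
def Q(ph):   # tool down, tool x at angle ph in the RACK frame
    p=ph+W; c,s=np.cos(p),np.sin(p)
    return Ro.from_matrix(np.array([[c,s,0],[s,-c,0],[0,0,-1]])).as_quat()
def st():
    s=env.read_state(); d=s['eef_pos']-[RX,RY,0]
    return s['time_s'],np.array([c_*d[0]+s_*d[1],-s_*d[0]+c_*d[1],d[2]]),np.array([c_*s['contact_force'][0]+s_*s['contact_force'][1],-s_*s['contact_force'][0]+c_*s['contact_force'][1],s['contact_force'][2]])
E
python3 - <<'E'
from h import *
env.close()
env.move_straight([.60,-.02,.27],rate=.2)
env.goto(L(-.165,-.085,.27),Q(np.pi))
env.move_straight(L(-.165,-.085,.125),rate=.15)
t,p,f0=st(); print(t,p,f0)
xs=list(np.arange(-.145,-.081,.01))+list(np.arange(-.081,-.058,.002))
for x in xs:
    env.move_straight(L(x,-.085,.125),rate=.04)
    t,p,f=st(); print(round(t,2),p.round(4),(f-f0).round(1))
    if (f-f0)[0]<-9: break
E
```

```text
5.1833 [-0.16438425 -0.0851197   0.12575255] [ 0.37648129  0.49540222 -0.4592403 ]
5.83 [-0.1451 -0.0849  0.1249] [-0.7 -0.3  0.5]
6.23 [-0.1348 -0.0849  0.125 ] [-0.8  0.1  0.4]
6.63 [-0.1248 -0.0849  0.1249] [-1.3 -0.9 -0. ]
7.03 [-0.1148 -0.0849  0.1249] [-0.7 -1.1  0.6]
7.43 [-0.1048 -0.0849  0.1249] [-1.   0.3  0.3]
7.83 [-0.0948 -0.0849  0.1249] [ 0.6  0.  -0.2]
8.23 [-0.0848 -0.0849  0.125 ] [-0.4 -1.   0.6]
8.48 [-0.0808 -0.085   0.125 ] [-0.2  0.7  0.1]
8.73 [-0.0789 -0.085   0.125 ] [-1.2 -0.6  0.6]
8.98 [-0.0769 -0.085   0.125 ] [-0.6 -0.1 -0.6]
9.23 [-0.0749 -0.0849  0.125 ] [-1.6 -0.2  0.5]
9.48 [-0.0729 -0.085   0.125 ] [-0.6 -0.7  1.8]
9.73 [-0.0709 -0.085   0.125 ] [ 0.1 -0.5  0.9]
9.98 [-0.0689 -0.085   0.125 ] [0.  0.2 0.5]
10.23 [-0.0669 -0.085   0.125 ] [-1.  -0.5 -0.1]
10.48 [-0.0649 -0.085   0.125 ] [-0.8 -0.7  0.6]
10.73 [-0.0628 -0.0849  0.125 ] [-0.4 -0.7 -0.5]
10.98 [-0.0609 -0.0849  0.125 ] [ 0.5 -1.   1.1]
11.23 [-0.0589 -0.0849  0.125 ] [ 0.1 -1.2  0.8]
```

```bash
python3 - <<'E'
from h import *
from ov import ov
snap('scene','scene1.png');snap('side','side1.png')
for c in ['scene','side']:
    print([(round(d['p'],2),np.round(np.array(d['point'])*[560,420],1).tolist()) for d in env.place_of(c,'bin_lip')[:2]],proj(c,env.read_state()['eef_pos']))
ov([RX,RY,W,0,1.635],[(230,175,330,325),(225,160,325,300)],['scene1.png','side1.png'],'ov1.png')
E
```

```text
[(0.83, [252.8, 231.1])] [[280.37827849 237.50083423]]
[(0.63, [295.8, 188.6])] [[277.9926968  190.78928818]]
(600, 800, 3)
```

View pics/ov1.png

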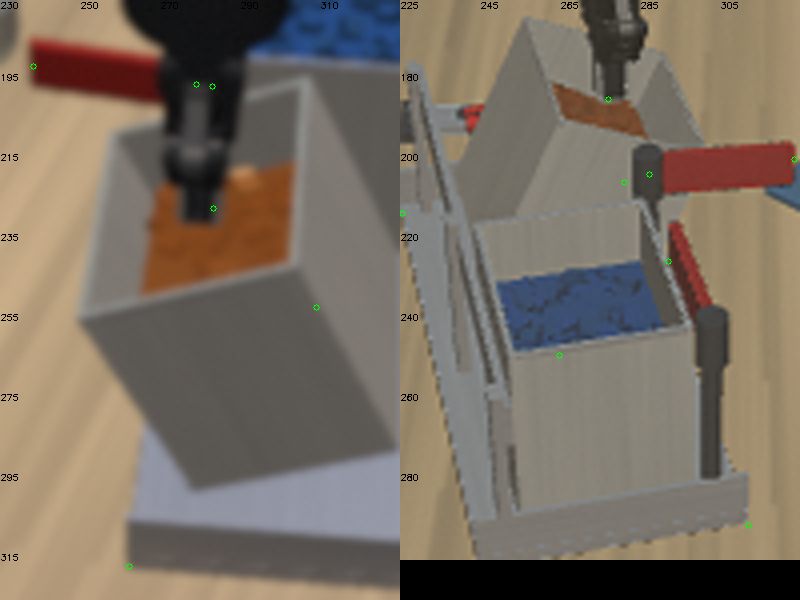

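```bash
python3 - <<'E'
from h import *
def tri(a,b):
    (o1,d1),(o2,d2)=ray('scene',a),ray('side',b)
    t=np.linalg.lstsq(np.c_[d1,-d2],o2-o1,rcond=None)[0]; return o1+t[0]*d1,o2+t[1]*d2
s=env.read_state(); print(s['grip_width'],s['eef_pos'],s['joint_pos'],s['time_s'])
for n,a,b in [('tip',(280.2,229),(276.5,184.5)),('rim +y front',(257.2,207.7),(299.6,194.7)),('rim -y front',(249.7,254.2),(290.3,172.7)),('rim +y back',(306.5,194.5),(281,201)),('rim -y back',(303.2,240.8),(256,163.5))]:
    p,q=tri(a,b); d=(p+q)/2-[RX,RY,0]; print(n,((p+q)/2).round(4),'gap',np.linalg.norm(p-q).round(4),'local',c_*d[0]+s_*d[1],-s_*d[0]+c_*d[1],d[2])
E
```

```text
9.383156691228964e-05 [ 0.61753967 -0.03999334  0.12499553] [ 0.15194488  0.5161386  -0.25353017  1.66921274  0.15010567  0.97537452
  1.67286124] 11.4333
tip [ 0.6188 -0.039   0.1471] gap 0.0046 local -0.057605163082248056 -0.08436957135413711 0.14708354593689937
rim +y front [0.5546 0.004  0.1449] gap 0.0061 local -0.10872760870913738 -0.026495338723159727 0.14487335411444097
rim -y front [ 0.5846 -0.1125  0.1378] gap 0.0028 local -0.109320713592261 -0.1467505675967754 0.1377757369843543
rim +y back [0.6203 0.0613 0.1605] gap 0.0332 local -0.030707627697321806 0.012298487071449812 0.16045162854604866
rim -y back [ 0.6777 -0.0871  0.1833] gap 0.0029 local -0.01278731831870331 -0.14582163251698266 0.18329111324060138
```

```bash
python3 - <<'E'
from h import *
env.move_straight(L(-.0589,-.085,.27),rate=.2)
env.move_straight(L(-.18,-.085,.24),rate=.2)
ims=[]
for c in ['scene','side']:
    im=snap(c,c+'2.png')[:,:,::-1]; u=proj(c,env.read_state()['eef_pos'])[0]; print(c,u)
    x,y=(u-[50,75]).astype(int); y=max(y,0); k=cv2.resize(im[y:y+150,x:x+100],None,fx=4,fy=4,interpolation=cv2.INTER_CUBIC)
    cv2.circle(k,tuple(int(v) for v in (u-[x,y]+.5)*4),3,(0,255,0),1); print(x,y); ims.append(k[:600])
cv2.imwrite('pics/tip.png',np.hstack(ims))
print(st())
E
```

```text
scene [215.5239041  187.79584025]
165 112
side [321.17820184 149.07479516]
271 74
(13.1833, array([-0.17867208, -0.08477618,  0.24004229]), array([-0.02595622, -0.08390278,  0.24123048]))
```

View pics/tip.png

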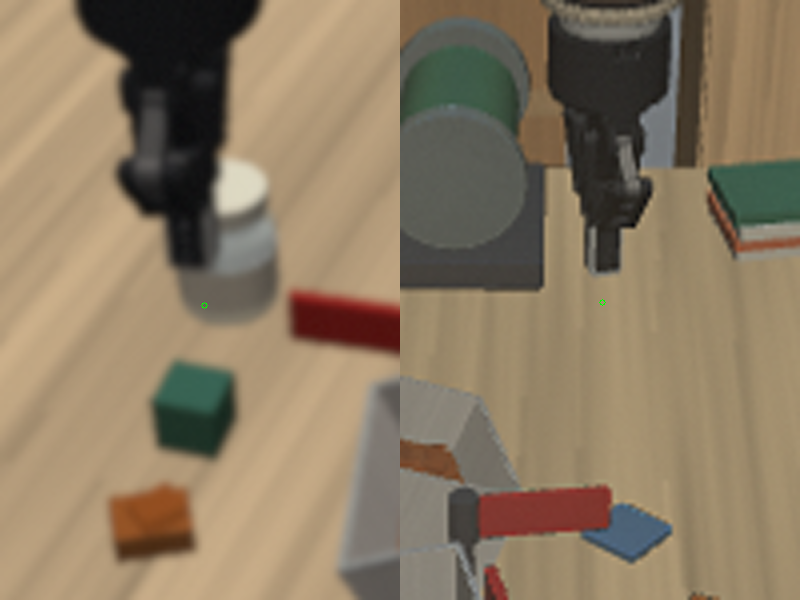

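```bash
python3 - <<'E'
from h import *
z=.096
env.move_straight(L(-.165,-.085,z),rate=.15)
f0=np.mean([st()[2] for _ in range(5)],0); print(st()[0],f0)
xs=list(np.arange(-.135,-.079,.01))+list(np.arange(-.081,-.056,.002))
for x in xs:
    env.move_straight(L(x,-.085,z),rate=.04)
    t,p,f=st(); f=np.mean([st()[2] for _ in range(4)],0)-f0; print(round(t,2),p.round(4),f.round(1))
    if f[0]<-9: break
E
```

```text
14.3 [0.88510585 0.72042945 0.38254757]
15.2 [-0.1353 -0.085   0.0959] [-1.2 -1.2 -0. ]
15.6 [-0.1248 -0.0849  0.096 ] [-0.7 -0.5 -1.1]
16.0 [-0.1146 -0.0849  0.0959] [-0.6 -1.  -0.6]
16.4 [-0.1045 -0.0849  0.096 ] [-0.8 -0.9  0.3]
16.8 [-0.0945 -0.0849  0.096 ] [-1.3 -0.9 -0.3]
17.2 [-0.0846 -0.0849  0.0959] [-1.6 -0.2 -0.7]
17.45 [-0.0807 -0.085   0.096 ] [-1.1 -1.3 -0.2]
17.7 [-0.0789 -0.085   0.096 ] [-0.6 -0.8 -0.1]
17.95 [-0.0768 -0.085   0.096 ] [-1.3 -0.4 -0.2]
18.2 [-0.0748 -0.085   0.096 ] [-1.9 -1.  -0.1]
18.45 [-0.0728 -0.0849  0.096 ] [-1.1 -0.9 -1. ]
18.7 [-0.0708 -0.085   0.096 ] [-1.4 -0.   0.1]
18.95 [-0.0688 -0.085   0.096 ] [-0.8 -1.3 -0.1]
19.2 [-0.0668 -0.085   0.096 ] [-1.2 -1.   0.2]
19.45 [-0.0658 -0.085   0.0958] [-5.1  0.1  2.3]
19.7 [-0.0658 -0.085   0.0956] [-12.4   1.1   6.8]
```

```bash
python3 - <<'E'
from h import *
from ov import ov
env.move_straight(L(-.12,-.085,.096),rate=.15)
env.move_straight(L(-.16,-.06,.23),rate=.25)
env.goto(L(-.137,.065,.23),Q(np.pi/2))
snap('scene','scene3.png');snap('side','side3.png')
ov([RX,RY,W,0,1.635],[(230,175,330,325),(225,160,325,300)],['scene3.png','side3.png'],'ov3.png')
print(st())
E
```

```text
(600, 800, 3)
(22.6083, array([-0.13705662,  0.06458882,  0.229739  ]), array([0.78389984, 0.09790868, 0.0785397 ]))
```

View pics/ov3.png

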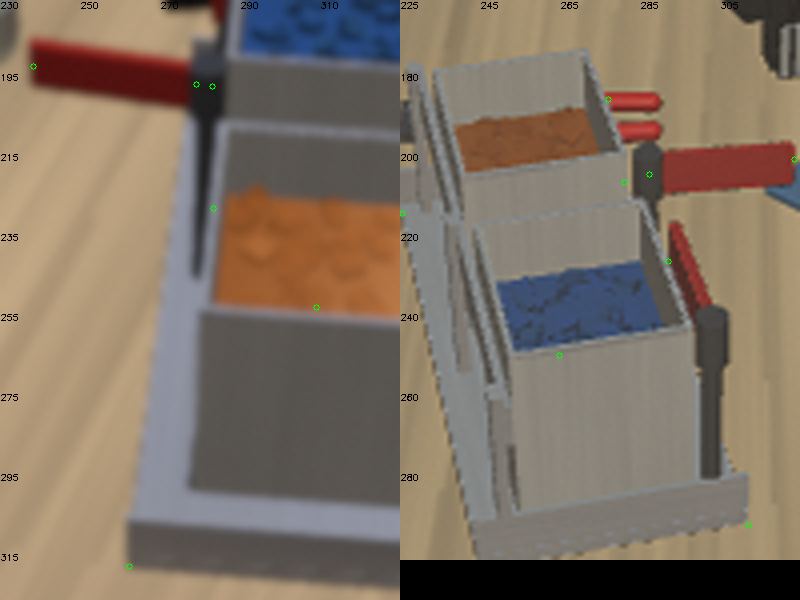

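```bash
python3 - <<'E'
from h import *
z=.119; r=.07
def P(l,t): return L(-.063-r*np.sin(l)-t*np.cos(l), .01-r*np.cos(l)+t*np.sin(l), z)
env.move_straight(L(-.137,.065,z),rate=.15)
f0=np.mean([st()[2] for _ in range(5)],0); print(st()[0],f0)
def go(l,t,rate=.05):
    env.move_straight(P(l,t),Q(np.pi-l),rate=rate)
    T,p,_=st(); f=np.mean([st()[2] for _ in range(4)],0)-f0; n=-(f[0]*np.cos(l)-f[1]*np.sin(l))
    print(round(l,2),round(t,4),round(T,2),p.round(4),f.round(1),'n',round(n,1)); return n
go(1.635,.016)
ok=True
for l in np.arange(1.5,.09,-.2):
    if go(l,.015)>8: ok=False; break
if ok:
  go(.05,.015)
  for k in range(12):
    if go(0,.016-.001*k,.03)>5: break
E
```

```text
23.5 [-0.78355938  0.07735378 -0.33350423]
1.64 0.016 24.35 [-0.1318  0.0307  0.119 ] [ 0.9 -0.   0.7] n 0.0
1.5 0.015 24.72 [-0.1339  0.0202  0.119 ] [ 0.2 -0.3  0.7] n -0.3
1.3 0.015 25.15 [-0.1344  0.006   0.119 ] [ 0.7 -0.1 -0.3] n -0.3
1.1 0.015 25.58 [-0.1322 -0.008   0.119 ] [0.2 0.3 0.9] n 0.1
0.9 0.015 26.02 [-0.1272 -0.0214  0.1189] [0.6 0.3 0.1] n -0.1
0.7 0.015 26.45 [-0.1197 -0.0334  0.1189] [ 0.7 -0.6  0.2] n -0.9
0.5 0.015 26.88 [-0.1099 -0.0438  0.1189] [ 1.8 -0.6  0. ] n -1.8
0.3 0.015 27.32 [-0.0983 -0.0521  0.1189] [ 0.5 -0.5  0.4] n -0.7
0.1 0.015 27.75 [-0.0852 -0.0579  0.119 ] [ 0.8 -0.6  0.2] n -0.9
0.05 0.015 28.0 [-0.0817 -0.0589  0.119 ] [ 0.4 -1.1  1. ] n -0.4
0 0.016 28.25 [-0.0791 -0.0599  0.119 ] [ 0.5  0.2 -0.4] n -0.5
0 0.015 28.5 [-0.0782 -0.06    0.119 ] [ 0.5 -0.2  0.3] n -0.5
0 0.014 28.75 [-0.0779 -0.06    0.1188] [-4.8  0.6  3.1] n 4.8
0 0.013 29.0 [-0.0779 -0.06    0.1187] [-8.4 -0.   5.6] n 8.4
```

Firm stop at the predicted place. Withdraw and check.

```bash
python3 - <<'E'
from h import *
from ov import ov
env.move_straight(L(-.13,-.06,.119),rate=.1)
env.move_straight(L(-.19,-.03,.28),rate=.25)
snap('scene','scene4.png');snap('side','side4.png')
ov([RX,RY,W,0,0],[(230,175,330,325),(225,160,325,300)],['scene4.png','side4.png'],'ov4.png')
print(st())
E
```

```text
(600, 800, 3)
(30.6417, array([-0.19042586, -0.03011403,  0.27832569]), array([ 0.94997252,  0.54000512, -1.09029284]))
```

View pics/ov4.png

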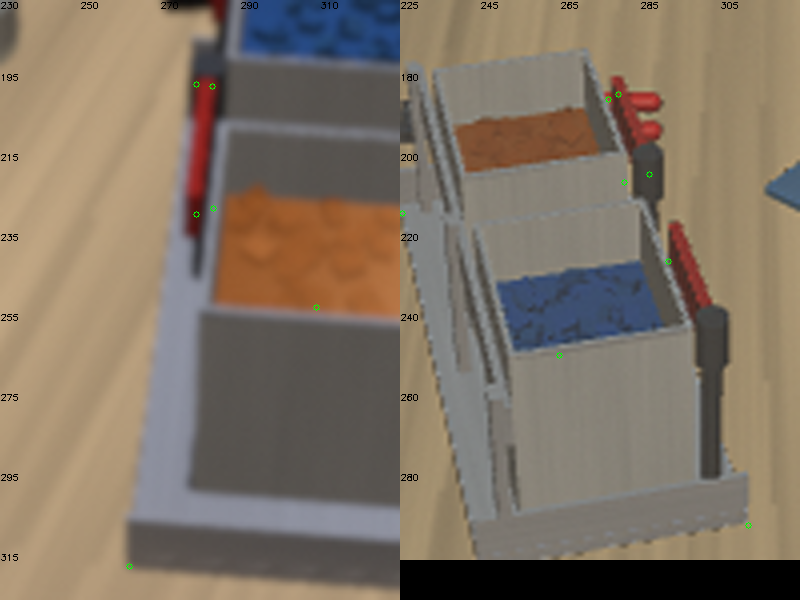

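View pics/scene4.png

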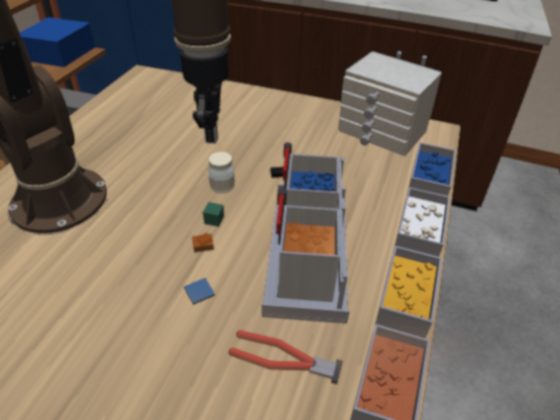

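The bin is upright. Its red arm runs from the post at about (281,190) to (278,232), parallel to the front and in line with the fixed neighbour's arm. The loose pieces are where they were, and the hand is clear.

```bash
python3 -c "
from cell import env
print(env.hand_in())"
```

```text
the job is handed in; nothing more can be done
None
```

The amber bin is upright against its stop, the red latch arm lies flat across its front, the loose pieces were not moved, the hand is clear, and the job is handed in at about 31 s; the first push passed over the rim without moving the bin (the real fingertip sits about 20 mm above the reported TCP), so I repeated it lower.

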